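# Square a bar up in the portioning board

## Robot

A 7-joint arm with a two-finger parallel gripper is mounted at the origin on a cart in front of the work surface, level with it; the furniture and walls round the work are solid. World frame = base frame: x ahead of the robot, y to its left, z up, the work surface at z = 0. Lengths are in m, angles in rad, forces in N, time in s.
With the tool pointing down it reaches from about 0.4 to 0.85 m from the base axis. Payload 4.5 kg.
Tool frame: the origin (TCP) lies between the finger pads; the fingertips stand 11 mm ahead of it and the grasp point (between the pads) lies 8 mm behind it (r.nose_length is the distance from the TCP to the fingertips, in m); z points along the fingers, y is the line along which they close (so a half turn about z gives the same grasp; the last joint's range is limited). The gripper opens to 88 mm and grips with 3 to 60 N. Pads are 18 mm wide; open, the fingers measure 123 mm over their backs; the gripper's body (75 mm by 187 mm) begins 45 mm behind the grasp point.
Start: joints at [1.382, 0.689, -0.195, 1.565, 0.157, 0.902, -0.215], TCP at [0.138, -0.61, 0.25] pointing down, gripper open.
Joint ranges: [-3.01, 3.01], [-0.46, 2.08], [-1.47, 1.51], [0.13, 2.56], [-1, 4.14], [0.04, 2.09], [-2.66, 2.66]. Speed limits (rad/s): [2.57, 2.57, 3.14, 3.14, 3.14, 3.14, 3.14].

## Interface

Orientations are given as a unit quaternion [x, y, z, w].
In Python, from plant import get_state, snapshot, camera_model, r gives the robot as it stands.
- The arm moves only by the shell command python3 -m inch 'ROWS' [FORCE]. ROWS is text: rows parted by semicolons, each of 7 numbers parted by spaces: the opening, from -1 (shut) to 1 (fully open), then the shift along the tool's x, y, z in m, then the turn, a rotation vector about the tool's x, y, z in rad. A call has 1 to 20 rows; each row shifts and turns the commanded pose from where the row before left it, along the tool's axes as they then stand; what a row does not reach is not made up. A row lasts 1/12 s, in which the tool goes at most 41.7 mm and 7.16 degrees, less where a joint would pass 70% of its speed; a pose out of reach is approached as far as the arm can. A call is refused whole if a number of a shift passes 0.0417 or a number of a turn 0.125, either way. A call with a gripper value outside its range is refused whole. The fingers move at their own pace and stop on an object; FORCE is the grip in N (left out, the last holds). Time passes only in rows, so rows that do not move let the fingers close. It gives the time, the measured TCP pose, the force, the opening and the grip force at its end, in the units of the state.
- get_state(): the state, without advancing time (a new reading comes with each control period).
- snapshot(name): name is "scene" or "top"; returns (picture, depth): 384x512x3 uint8, red, green, blue; 384x512 float32, m along the optical axis (not along the pixel's ray), 0 where there is no reading.
- camera_model(name): a dict with "intrinsics" (3x3 intrinsics, pixels), "dist" ([k1, k2, p1, p2, k3] as OpenCV has them; the pictures are not rectified), "view" (4x4, takes a point from world to camera coordinates). Camera axes: x right, y down, z forward; pixel columns grow to the right and rows downward; lengths in m; the calibration is good to about 2 mm. A picture is of the moment at which its call begins. camera_model takes no time and is no camera call.
- r.finish_job(): hands the job in; it is judged then, once.
The state is a dict: "clock": time; "q": joint angles; "qd": joint speeds; "joint_torque": joint torques, N m; "tool_pos": TCP position; "eef_rot": TCP orientation; "contact_force": force on the tool from outside, world axes, zero at the start; "moment": the same for the moment, N m; "opening": opening from 0.0 (shut) to 1.0 (fully open); "finger_force": force on a finger pad.
Only numpy, scipy, OpenCV 4.12 (cv2) and the standard library are available. Lean on these libraries where they do the work, as an engineer would, in place of code of your own. Each camera call takes 0.05 s, during which the arm holds its last target. There are 200 camera calls.

## Task

Push the uncut white bar across the wooden board until its long side lies flush along the aluminium fence and its left end is up against the red stop, ready for cutting, and then leave it lying there. Only push it with the fingers, keeping it flat on the board: do not grip it or lift it. Leave the cut pieces and everything else standing round about where they are.

Things in the scene. Friction and masses are not known exactly. Their poses are not given: they have to be found in the camera images.
- bar: the uncut bar to be pushed: a white, bean-marked rectangular bar, 48 (x) x 152 (y) x 34 (z) mm, about 0.24 kg, loose and lying flat on the board, askew; slides with ordinary friction, does not roll. Origin at the centre of its underside, y along its length, z up
- board: fixed wooden board, 280 (x) x 400 (y) x 18 (z) mm, origin at the centre of its underside; x points away from the robot, y left along the fence, z up. An aluminium fence, 16 mm thick and 26 mm high above the board, runs along its whole length near the far edge; its near face, where the bar goes, is the plane x = +100 mm of the board. Screws and marks are only for looks
- stop: red end stop with black thumbscrew, fixed over the fence left of the bar; its place along the fence varies. Axes as the board's. Origin at the board's top, in the corner of the stop's right face (plane y = 0, towards the bar) and the fence's near face. The right face reaches 60 mm from the fence towards the robot, 28 mm high; the stop is 24 mm thick, 37 mm high over the fence, 51 mm with thumbscrew
- cut_piece_1: a cut portion: two white bean-marked slices lying side by side, 34 x 38 x 30 mm, on the near left part of the board; origin under its centre; leave alone
- cut_piece_2: a cut portion: two white bean-marked slices lying side by side, 34 x 38 x 30 mm, on the near left part of the board; origin under its centre; leave alone
- cup_left: a fluted yellow and green paper cup with a sweet in it, 75 mm across, 33 mm high, standing on the counter to the left of the board; origin under its centre; leave alone
- cup_right: a fluted yellow and green paper cup with a sweet in it, 75 mm across, 33 mm high, standing on the counter to the right of the board; origin under its centre; leave alone
- flour_shaker: steel flour shaker, 61 mm across, 84 mm high, standing to the left of the board; origin under its centre; leave alone
- tape: roll of cream-coloured tape lying flat on the counter to the right of the board, 104 mm across, 25 mm high; origin under its centre; leave alone

How it is judged:
By the outcome, as a careful person would: the job done as asked, in the order asked, and still so for the second after the job is handed in, with the robot touching nothing.
It also fails if it takes over 42 s, if anything falls off the work surface, if the arm or the gripper's body presses on something with over 40 N, if the wrist force passes 120 N, or if a joint passes its speed limit or range.

## Working session

There is one attempt and no reset: what is moved stays moved. The work goes in short steps, Python scripts to look and compute and a shell command to move; the robot and the scene stay as the last step left them, time stands still between calls to the robot, and variables do not carry over. Pictures are saved under pics/ and viewed, at most 10 in all, crops included, and the job is handed in when it is done.

```bash
mkdir -p pics; ls; python3 - <<'E'
from plant import *
import cv2,numpy as np
s=get_state();print(s['clock'],s['tool_pos'],s['eef_rot'],s['opening'])
for n in('scene','top'):
    p,d=snapshot(n);cv2.imwrite(f'pics/{n}0.png',p[:,:,::-1]);np.savez(f'{n}0.npz',p=p,d=d)
    c=camera_model(n);V=np.array(c['view']);print(n,-V[:3,:3].T@V[:3,3],V[2,:3])
E
```

```text
pics
0.0 [ 0.13794801 -0.60897851  0.24890679] [ 9.93795530e-01  1.11218781e-01 -1.41800160e-04 -8.98374236e-04] 0.997245873245928
scene [0.04454297 0.66528556 0.86201507] [ 0.42788935 -0.56552537 -0.70504735]
top [0.38934953 0.00500632 0.9801903 ] [ 0.16368068 -0.030486   -0.98604221]
```

View pics/top0.png

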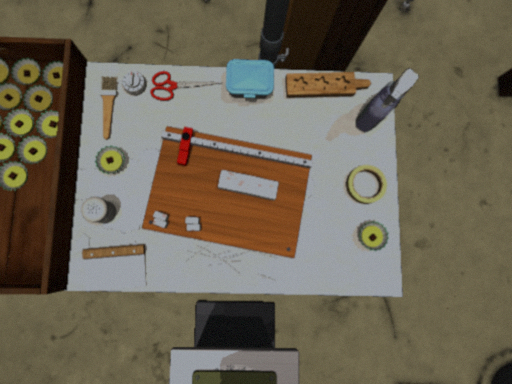

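View pics/scene0.png

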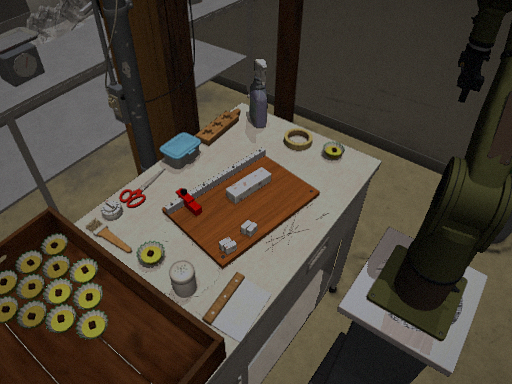

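The top view shows the board spanning about cols 145–311 and rows 127–256. The bar is near (248,185), the stop near (185,147), and the cut pieces near (160,219) and (193,224). The scene view agrees with this.

```bash
cat > h.py <<'E'
from plant import *
import cv2,numpy as np
def ray(n,uv,z):
    c=camera_model(n);V=np.array(c['view']);K=np.array(c['intrinsics'],float)
    u=cv2.undistortPoints(np.array(uv,float).reshape(-1,1,2),K,np.array(c['dist'],float))[:,0]
    d=np.c_[u,np.ones(len(u))]@V[:3,:3];o=-V[:3,:3].T@V[:3,3]
    return (o+d*((z-o[2])/d[:,2])[:,None])[:,:2]
def masks(p):
    h=cv2.cvtColor(p,cv2.COLOR_RGB2HSV);H,S,V=[h[:,:,i].astype(int) for i in range(3)]
    reg=np.zeros(H.shape,bool);reg[120:260,140:315]=1
    wood=(H<18)&(S>110)&(V>50)&reg
    red=((H<5)|(H>174))&(S>190)&(V>110)&reg
    return wood,red,(S<70)&(V>110)&reg
def comps(m,amin):
    n,l,st,c=cv2.connectedComponentsWithStats(m.astype(np.uint8),connectivity=4)
    return [(l==i,st[i],c[i]) for i in range(1,n) if st[i][4]>=amin]
def pts(m): 
    y,x=np.nonzero(m); return np.c_[x,y].astype(float)
def rect(P):
    (c,s,a)=cv2.minAreaRect(P.astype(np.float32)); return np.round(c,4),np.round(s,4),round(a,2)
E
python3 - <<'E'
from h import *
p=np.load('top0.npz')['p'];d=np.load('top0.npz')['d']
w,r_,wh=masks(p)
m=max(comps(w,50),key=lambda c:c[1][4]);print('wood',m[1],rect(ray('top',pts(m[0]),.018)))
for c in comps(r_,15):print('red',c[1],c[2],rect(ray('top',pts(c[0]),.018+.03)))
for c in comps(wh,30):print('white',c[1],c[2],rect(ray('top',pts(c[0]),.052)), ray('top',[c[2]],.052))
for b,i in(('hsv',0),):
  o=p.copy();o[w]=o[w]//2;o[r_]=[255,0,255];o[wh]=[0,255,0]
  v=np.hstack([p[115:265,135:320],o[115:265,135:320]]);v=cv2.resize(v,None,fx=2.16,fy=2.16,interpolation=cv2.INTER_CUBIC);cv2.imwrite('pics/c.png',v[:,:,::-1])
E
```

```text
wood [  142   127   169   131 12957] (array([0.5535, 0.0274]), array([0.3965, 0.2854]), 80.15)
red [183 128   9  10  42] [187.69047619 130.80952381] (array([0.6968, 0.1366]), array([0.0259, 0.0187]), 55.42)
red [177 139  13  25 211] [183.01895735 151.14218009] (array([0.6445, 0.1476]), array([0.0232, 0.0662]), 83.54)
white [ 140  120  175  140 9234] [227.2581763 181.5759151] (array([0.55 , 0.029]), array([0.3596, 0.453 ]), 1.86) [[0.56608485 0.03125307]]
white [ 218  170   61   30 1074] [247.96461825 183.9264432 ] (array([ 0.5616, -0.0214]), array([0.1512, 0.0477]), 79.08) [[ 0.56144447 -0.02146939]]
white [153 211  14  17 169] [159.19526627 218.82840237] (array([0.4674, 0.197 ]), array([0.0368, 0.0324]), 70.86) [[0.46746264 0.19687613]]
white [185 217  15  14 177] [191.96610169 223.51412429] (array([0.4578, 0.1155]), array([0.0323, 0.0351]), 1.36) [[0.45771083 0.11553688]]
```

View pics/c.png

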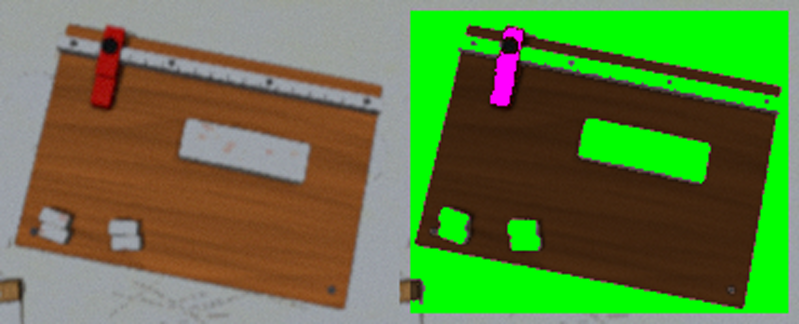

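```bash
cat >> h.py <<'E'
def line(P):
    vx,vy,x,y=cv2.fitLine(P.astype(np.float32),cv2.DIST_HUBER,0,.001,.001).ravel(); 
    if vy<0: vx,vy=-vx,-vy
    return np.array([x,y]),np.array([vx,vy])
def frames(p):
    w,r_,wh=masks(p)
    m=max([c for c in comps(wh,500) if c[1][2]<100],key=lambda c:c[1][4])[0]
    E=[]
    P=ray('top',pts(m),.052)
    return rect(P)
E
python3 - <<'E'
from h import *
p=np.load('top0.npz')['p']
w,r_,wh=masks(p)
L=(wh&~0)
up=[];lo=[];lf=[];rt=[]
for c in range(200,305):
    col=w[:,c]; ys=np.nonzero(col)[0]
    g=np.nonzero(np.diff(ys[:30])>4)[0]
    if len(g): up.append((c,ys[g[0]+1]-.5))
    k=ys.max()
    lo.append((c,k+.5)) if c<290 else 0
for rr in range(165,220):
    xs=np.nonzero(w[rr])[0]; lf.append((xs.min()-.5,rr)); rt.append((xs.max()+.5,rr))
for n,q in(('fence',up),('near',lo),('left',lf),('right',rt)):
    P,v=line(ray('top',q,.018)); print(n,len(q),P,v,np.degrees(np.arctan2(v[0],v[1])))
    if n=='fence': F,f=P,v
    if n=='near': print('dist to fence',abs(np.cross(f,P-F)))
# everything in fence frame: e=along fence(left), nrm=away
nrm=np.array([f[1],-f[0]])
fr=lambda X:np.c_[(X-F)@nrm,(X-F)@f]
m=[c for c in comps(wh,500) if c[1][2]<100][0][0]
cn,_=cv2.findContours(m.astype(np.uint8),0,2)
b=cv2.boxPoints(cv2.minAreaRect(ray('top',pts(m),.052).astype(np.float32)))
print('bar corners fence frame',fr(b)); l,v=line(ray('top',pts(m),.052)); print('bar ctr,yaw',l,np.degrees(np.arctan2(v[0],v[1])))
# bar long edges
q1=[];q2=[]
for c in range(224,274):
    ys=np.nonzero(m[:,c])[0]; q1.append((c,ys.min()-.5)); q2.append((c,ys.max()+.5))
for q in(q1,q2):
    P,v=line(ray('top',q,.052)); print('edge',fr(P[None]),np.degrees(np.arctan2(v[0],v[1])))
R=[]
for rr in range(145,160):
    xs=np.nonzero(r_[rr])[0]; R.append((xs.max()+.5,rr))
for z in(.018,.046): print('stop right edge at z',z,fr(ray('top',R,z))[::3].round(4).tolist())
for c in comps(wh,100)[-2:]: print('cut',fr(ray('top',[c[2]],.048)))
E
```

```text
fence 105 [ 0.6429409  -0.03164607] [0.1701818  0.98541266] 9.79839
near 90 [ 0.40118816 -0.01708617] [0.16840513 0.9857179 ] 9.695103
dist to fence 0.24070401
left 55 [0.53982407 0.23097138] [-0.9859401   0.16709924] -80.38079
right 55 [ 0.5539734  -0.17349151] [-0.9871161   0.16000578] -80.79276
bar corners fence frame [[-0.10719606 -0.07881828]
 [-0.05952522 -0.07974967]
 [-0.05657235  0.07138416]
 [-0.1042432   0.07231555]]
bar ctr,yaw [ 0.56147563 -0.02147392] 10.897557
edge [[-0.05831826 -0.00061937]] 10.822925
edge [[-0.10557825 -0.01831529]] 10.684304
stop right edge at z 0.018 [[-0.0034, 0.1719], [-0.012, 0.1727], [-0.02, 0.1709], [-0.028, 0.1691], [-0.0365, 0.1699]]
stop right edge at z 0.046 [[-0.0107, 0.1666], [-0.0191, 0.1674], [-0.0269, 0.1657], [-0.0346, 0.164], [-0.0429, 0.1648]]
cut [[-0.2116178   0.19619755]]
cut [[-0.20736665  0.11403267]]<stdin>:17: DeprecationWarning: Arrays of 2-dimensional vectors are deprecated. Use arrays of 3-dimensional vectors instead. (deprecated in NumPy 2.0)
```

The bar is about 1° off the fence line, with a 58 mm gap to the fence and about 94 mm to the stop. I'll align the tool to the fence frame first (tool x = towards the fence, tool y = away from the stop), then move in.

```bash
cat >> h.py <<'E'
F=np.array([.64294,-.03165]);f=np.array([.17018,.98541]);nr=np.array([f[1],-f[0]])
def st():
    s=get_state();X=np.array(s['tool_pos']);from scipy.spatial.transform import Rotation as R
    M=R.from_quat(s['eef_rot']).as_matrix()
    print('t',s['clock'],'n',round((X[:2]-F)@nr,4),'e',round((X[:2]-F)@f,4),'z',round(X[2],4),'yaw err deg',round(np.degrees(np.arctan2(M[1,0],M[0,0]))+9.8,2),'tilt',M[:2,2].round(3),'cf',np.round(s['contact_force'],1),'op',round(s['opening'],2))
E
python3 -m inch '1 0 0 0 0 0 0.0985;1 0 0 0 0 0 0.0985;1 0 0 0 0 0 0.0985;1 0 0 0 0 0 0.0985;1 .013 -.034 0 0 0 0;1 .013 -.034 0 0 0 0;1 .013 -.034 0 0 0 0;1 .013 -.034 0 0 0 0;1 .013 -.034 0 0 0 0;1 .013 -.034 0 0 0 0;1 .013 -.034 0 0 0 0;1 .013 -.034 0 0 0 0;1 .013 -.034 0 0 0 0;1 .013 -.034 0 0 0 0;1 .013 -.034 0 0 0 0;1 .013 -.034 0 0 0 0'; python3 -c "from h import *;st()"
```

```text
clock: 1.43
tool_pos: [0.3618, -0.2324, 0.2497]
eef_rot: [0.996, -0.086, -0.0, -0.0]
contact_force: [0.5, 0.5, 0.9]
opening: 0.999
finger_force: 0.0
t 1.4333 n -0.2429 e -0.2457 z 0.2497 yaw err deg -0.02 tilt [-0.  0.] cf [0.5 0.5 0.9] op 1.0
```

```bash
python3 -m inch '1 .011 -.03 0 0 0 0;1 .011 -.03 0 0 0 0;1 .011 -.03 0 0 0 0;1 .011 -.03 0 0 0 0;1 .011 -.03 0 0 0 0;1 .011 -.03 0 0 0 0;1 .011 -.03 0 0 0 0;1 .011 -.03 0 0 0 0;1 0 0 .03 0 0 0;1 0 0 .03 0 0 0;1 0 0 .03 0 0 0;1 0 0 .03 0 0 0;1 0 0 0 0 0 0;1 0 0 0 0 0 0'; python3 -c "from h import *;st()"
```

```text
clock: 2.6
tool_pos: [0.4879, -0.0126, 0.1289]
eef_rot: [0.996, -0.085, -0.002, 0.0]
contact_force: [0.5, 0.2, -0.2]
opening: 1.002
finger_force: 0.0
t 2.6 n -0.156 e -0.0076 z 0.1289 yaw err deg 0.0 tilt [-0.004 -0.   ] cf [ 0.5  0.2 -0.2] op 1.0
```

```bash
python3 -m inch '1 0 -.0035 .03 0 0 0;1 0 0 .03 0 0 0;1 0 0 .025 0 0 0;1 0 0 .007 0 0 0;1 0 0 0 0 0 0;1 .012 0 0 0 0 0;1 .012 0 0 0 0 0;1 .01 0 0 0 0 0;1 .006 0 0 0 0 0;1 .006 0 0 0 0 0;1 .006 0 0 0 0 0;1 .006 0 0 0 0 0;1 .006 0 0 0 0 0;1 .006 0 0 0 0 0;1 .006 0 0 0 0 0;1 0 0 0 0 0 0'; python3 -c "
from h import *;st();p,d=snapshot('top');cv2.imwrite('pics/t1.png',cv2.resize(p[90:290,120:340],None,fx=3,fy=3)[:,:,::-1])"
```

```text
clock: 3.93
tool_pos: [0.5667, -0.0224, 0.0377]
eef_rot: [0.996, -0.086, 0.002, -0.0]
contact_force: [0.3, -0.3, 0.6]
opening: 1.001
finger_force: 0.0
t 3.9333 n -0.0767 e -0.0039 z 0.0377 yaw err deg -0.03 tilt [ 0.003 -0.   ] cf [ 0.3 -0.3  0.6] op 1.0
```

View pics/t1.png

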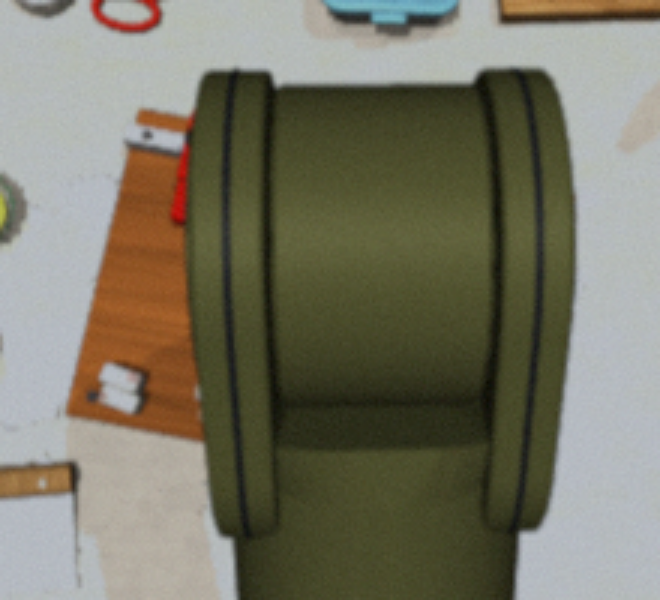

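The arm blocks the top view, so the bar can't be seen from there. I'll keep pushing and use the force reading to detect the fence.

```bash
python3 -m inch '1 .005 0 0 0 0 0;1 .005 0 0 0 0 0;1 .004 0 0 0 0 0;1 .002 0 0 0 0 0' | grep -E 'pos|force'; python3 -m inch '1 .002 0 0 0 0 0;1 .001 0 0 0 0 0'| grep -E 'pos|force';python3 -c "
from h import *;st();p,d=snapshot('scene');cv2.imwrite('pics/s1.png',cv2.resize(p[130:280,140:340],None,fx=4,fy=4)[:,:,::-1])"
```

```text
tool_pos: [0.5813, -0.025, 0.0376]
contact_force: [-0.7, 0.4, -0.6]
finger_force: 0.7
tool_pos: [0.5828, -0.0253, 0.0376]
contact_force: [-3.0, 0.7, 2.1]
finger_force: 1.8
t 4.4833 n -0.0604 e -0.004 z 0.0376 yaw err deg 0.01 tilt [-0.001 -0.   ] cf [-3.   0.7  2.1] op 1.0
```

View pics/s1.png

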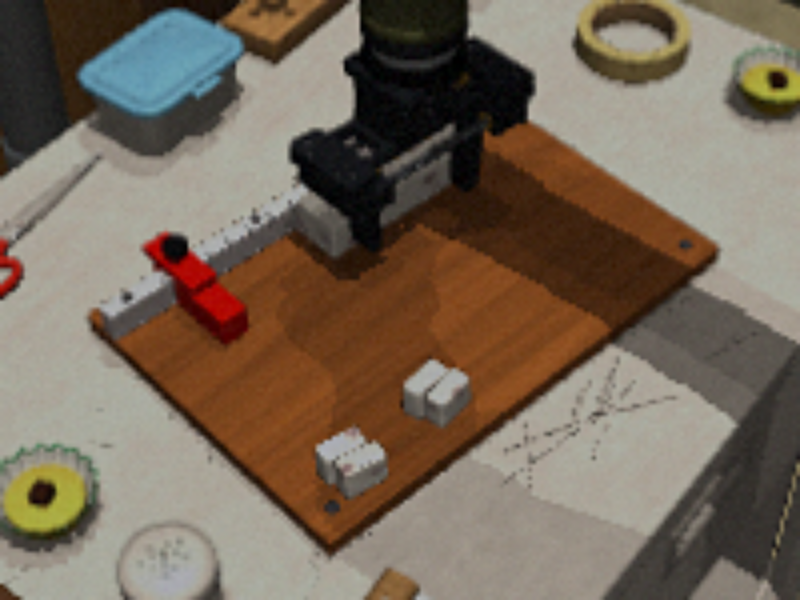

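The scene crop shows both fingers against the bar's near side, around (370,230) and (465,170), with the bar close to the fence. I'll continue in small steps until the force rises.

```bash
for i in 1; do python3 -m inch '1 .002 0 0 0 0 0;1 .001 0 0 0 0 0'| grep -E 'pos|t_force'; python3 -m inch '1 .001 0 0 0 0 0;1 .001 0 0 0 0 0'| grep -E 'pos|t_force'; python3 -m inch '1 .001 0 0 0 0 0;1 0 0 0 0 0 0'| grep -E 'pos|t_force'; done; python3 -c "from h import *;st()"
```

```text
tool_pos: [0.5828, -0.0254, 0.0376]
contact_force: [-8.9, 2.7, 7.1]
tool_pos: [0.5828, -0.0254, 0.0375]
contact_force: [-13.1, 1.1, 10.8]
tool_pos: [0.5828, -0.0254, 0.0374]
contact_force: [-12.6, 1.5, 10.5]
t 5.0333 n -0.0604 e -0.0041 z 0.0374 yaw err deg 0.04 tilt [-0.013  0.001] cf [-12.6   1.5  10.5] op 0.99
```

The bar is flush against the fence: n stays at -0.0604 while the force rises to 13 N. Next I'll back off, lift, close the fingers and go round to the right end.

```bash
python3 -m inch '1 -.015 0 0 0 0 0;1 -.015 0 0 0 0 0;1 -.008 0 0 0 0 0;-1 0 0 -.03 0 0 0;-1 0 0 -.03 0 0 0;-1 0 0 -.015 0 0 0;-1 .006 .034 0 0 0 0;-1 .006 .034 0 0 0 0;-1 .02 .034 0 0 0 0;-1 .02 .034 0 0 0 0;-1 .015 0 0 0 0 0;-1 0 0 0 0 0 0;-1 0 0 0 0 0 0' 5 >/dev/null; python3 -c "
from h import *;st();p,d=snapshot('scene');cv2.imwrite('pics/s2.png',cv2.resize(p[130:280,140:340],None,fx=4,fy=4)[:,:,::-1])"
```

```text
t 6.1167 n -0.0241 e -0.14 z 0.1127 yaw err deg -0.05 tilt [0.002 0.   ] cf [ 0.1 -0.1  0.1] op 0.27
```

View pics/s2.png

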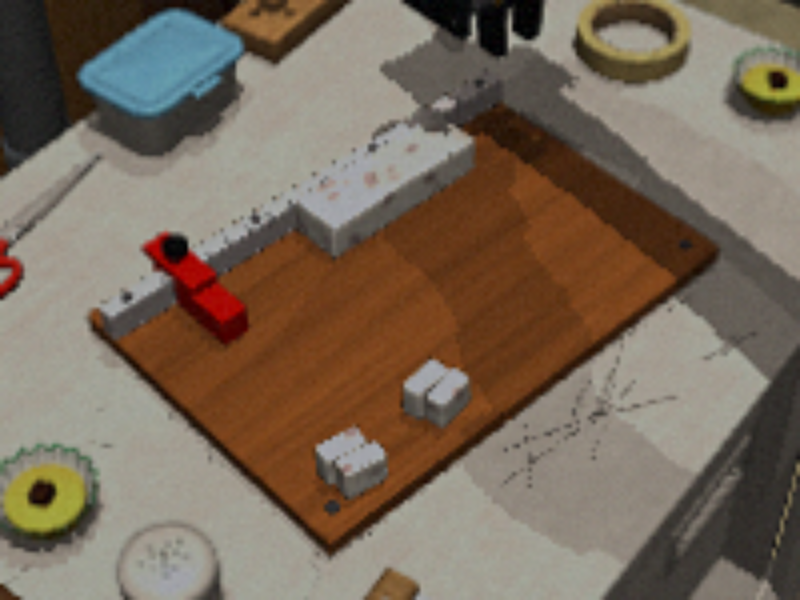

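The bar lies flush on the fence, its left end near (330,225), with the fingers over to the right of its right end. Now I'll descend and push along the fence.

```bash
python3 -m inch '-1 -.002 0 .03 0 0 0;-1 0 0 .03 0 0 0;-1 0 0 .015 0 0 0;-1 0 0 0 0 0 0;-1 0 -.012 0 0 0 0;-1 0 -.012 0 0 0 0;-1 0 -.006 0 0 0 0;-1 0 -.005 0 0 0 0;-1 0 -.005 0 0 0 0;-1 0 -.005 0 0 0 0;-1 0 -.005 0 0 0 0;-1 0 -.005 0 0 0 0;-1 0 -.005 0 0 0 0;-1 0 -.005 0 0 0 0;-1 0 -.005 0 0 0 0;-1 0 -.005 0 0 0 0;-1 0 -.005 0 0 0 0;-1 0 -.005 0 0 0 0;-1 0 0 0 0 0 0'; python3 -c "
from h import *;st();p,d=snapshot('scene');cv2.imwrite('pics/s3.png',cv2.resize(p[130:280,140:340],None,fx=4,fy=4)[:,:,::-1])"
```

```text
clock: 7.75
tool_pos: [0.6073, -0.0789, 0.0376]
eef_rot: [0.996, -0.084, 0.0, -0.001]
contact_force: [0.4, -0.2, -0.1]
opening: 0.005
finger_force: 0.4
t 7.75 n -0.0271 e -0.0527 z 0.0376 yaw err deg 0.11 tilt [0.    0.002] cf [ 0.4 -0.2 -0.1] op 0.01
```

View pics/s3.png

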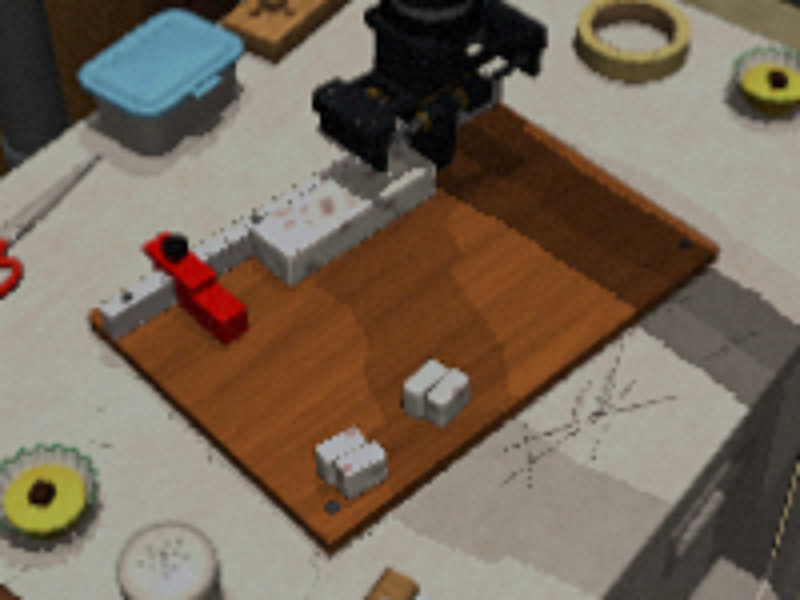

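It is sliding along the fence and still flush, with its left end near (285,270). About 50 mm remain.

```bash
python3 -m inch '-1 0 -.005 0 0 0 0;-1 0 -.005 0 0 0 0;-1 0 -.005 0 0 0 0;-1 0 -.005 0 0 0 0;-1 0 -.005 0 0 0 0;-1 0 -.005 0 0 0 0;-1 0 -.005 0 0 0 0;-1 0 -.005 0 0 0 0;-1 0 -.002 0 0 0 0;-1 0 -.002 0 0 0 0' | grep -E 'pos|t_force'; python3 -m inch '-1 0 -.002 0 0 0 0;-1 0 -.002 0 0 0 0'| grep -E 'pos|t_force'; python3 -m inch '-1 0 -.002 0 0 0 0;-1 0 -.001 0 0 0 0'| grep -E 'pos|t_force'; python3 -c "from h import *;st()"
```

```text
tool_pos: [0.6145, -0.0374, 0.0377]
contact_force: [-0.3, -1.2, -0.4]
tool_pos: [0.6151, -0.0341, 0.0377]
contact_force: [-0.3, -1.1, -0.3]
tool_pos: [0.6156, -0.0314, 0.0377]
contact_force: [-1.1, -3.0, -0.5]
t 8.9667 n -0.027 e -0.0044 z 0.0377 yaw err deg -0.02 tilt [-0.    -0.001] cf [-1.1 -3.  -0.5] op 0.01
```

```bash
python3 -m inch '-1 0 -.001 0 0 0 0;-1 0 -.001 0 0 0 0'| grep -E 'pos|t_force'; python3 -m inch '-1 0 -.001 0 0 0 0;-1 0 -.001 0 0 0 0'| grep -E 'pos|t_force';python3 -m inch '-1 0 -.001 0 0 0 0;-1 0 -.001 0 0 0 0'| grep -E 'pos|t_force'; python3 -c "from h import *;st()"
```

```text
tool_pos: [0.6156, -0.0314, 0.0377]
contact_force: [-1.4, -7.9, 0.8]
tool_pos: [0.6156, -0.0313, 0.0378]
contact_force: [-1.2, -8.7, -0.1]
tool_pos: [0.6156, -0.0313, 0.0378]
contact_force: [-2.0, -12.6, -0.6]
t 9.4667 n -0.027 e -0.0043 z 0.0378 yaw err deg -0.24 tilt [-0.002 -0.007] cf [ -2.  -12.6  -0.6] op 0.01
```

The bar is against the stop: e doesn't move while the force rises to 12.6 N. I'll retreat clear and check.

```bash
python3 -m inch '-1 0 .01 0 0 0 0;-1 0 .015 0 0 0 0;-1 0 .015 0 0 0 0;-1 0 0 -.03 0 0 0;-1 0 0 -.04 0 0 0;-1 0 0 -.04 0 0 0;-1 -.01 .04 0 0 0 0;-1 -.01 .04 0 0 0 0;-1 -.01 .04 0 0 0 0;-1 -.01 .04 0 0 0 0;-1 -.01 .04 0 0 0 0;-1 -.01 .04 0 0 0 0;-1 0 0 0 0 0 0;-1 0 0 0 0 0 0' >/dev/null; python3 - <<'E'
from h import *
st();p,d=snapshot('top');p2,_=snapshot('scene')
a=cv2.resize(p[115:240,140:300],(512,400),interpolation=2);b=cv2.resize(p2[160:260,150:220],(280,400),interpolation=2)
cv2.imwrite('pics/f.png',np.hstack([a,b])[:,:,::-1])
w,r_,wh=masks(p)
fr=lambda X:np.c_[(X-F)@nr,(X-F)@f].round(4)
for c in comps(wh,100)[-2:]: print('cut',fr(ray('top',[c[2]],.048)))
# bar near edge (top corner, image-lower) slope
q=[]
for c in range(200,240):
    ys=np.nonzero(w[150:,c])[0]+150; k=np.nonzero(wh[140:190,c])[0]+140
    q.append((c,k.max()+.5))
P,v=line(ray('top',q,.052));print('near edge',fr(P[None]),np.degrees(np.arctan2(v[0],v[1])))
E
```

```text
t 10.6333 n -0.088 e -0.2814 z 0.1479 yaw err deg -0.37 tilt [ 0.    -0.001] cf [1.  0.5 0.1] op 0.01
cut [[-0.2115  0.1959]]
cut [[-0.2072  0.1135]]
near edge [[-0.0499  0.0883]] 10.110323
```

View pics/f.png

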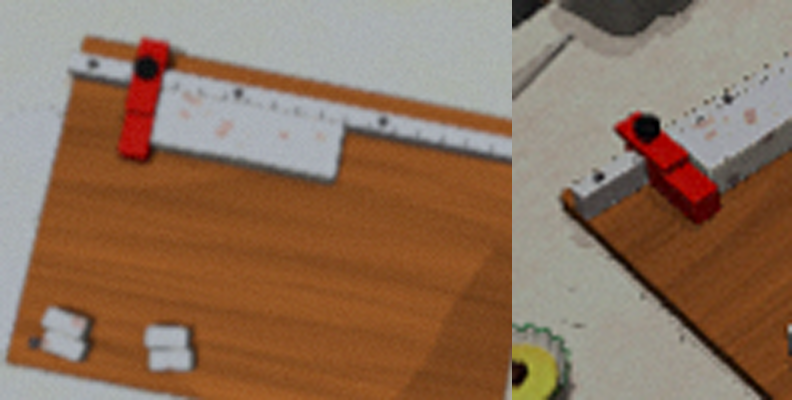

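The top view shows the bar against the stop at about (150,125) and along the fence, with the cut pieces unmoved. The measured edge is 0.3° off the fence line, which may just be noise. I'll press the long side once more with both fingers to be sure.

```bash
python3 -m inch '1 -.002 -.036 0 0 0 -.0065;1 -.002 -.036 0 0 0 0;1 -.002 -.036 0 0 0 0;1 -.002 -.036 0 0 0 0;1 -.002 -.036 0 0 0 0;1 -.002 -.036 0 0 0 0;1 -.002 -.036 0 0 0 0;1 -.002 -.036 0 0 0 0;1 -.001 -.036 0 0 0 0;1 0 -.036 0 0 0 0;1 0 0 .035 0 0 0;1 0 0 .035 0 0 0;1 0 0 .03 0 0 0;1 0 0 .009 0 0 0;1 0 0 0 0 0 0;1 0 0 0 0 0 0'; python3 -c "from h import *;st()"
```

```text
clock: 12.07
tool_pos: [0.5525, 0.0685, 0.0392]
eef_rot: [0.997, -0.081, 0.0, -0.0]
contact_force: [-0.2, -0.7, 0.7]
opening: 1.001
finger_force: 0.0
t 12.0667 n -0.1061 e 0.0833 z 0.0392 yaw err deg 0.46 tilt [0.    0.001] cf [-0.2 -0.7  0.7] op 1.0
```

```bash
python3 -m inch '1 .01 0 0 0 0 .008;1 .01 0 0 0 0 0;1 .01 0 0 0 0 0;1 .006 0 0 0 0 0;1 .004 0 0 0 0 0;1 .002 0 0 0 0 0;1 0 0 0 0 0 0' >/dev/null; python3 -c "from h import *;st()"; python3 -m inch '1 .001 0 0 0 0 0;1 .001 0 0 0 0 0;1 .001 0 0 0 0 0' >/dev/null; python3 -c "from h import *;st()"; python3 -m inch '1 .001 0 0 0 0 0;1 .001 0 0 0 0 0;1 .001 0 0 0 0 0;1 .001 0 0 0 0 0;1 .001 0 0 0 0 0' >/dev/null; python3 -c "from h import *;st()"
```

```text
t 12.65 n -0.0636 e 0.0821 z 0.0395 yaw err deg -0.1 tilt [0.001 0.   ] cf [-0.8  0.3 -1. ] op 1.0
t 12.9 n -0.0614 e 0.082 z 0.0387 yaw err deg -0.08 tilt [-0.001 -0.   ] cf [ 0.3 -0.4 -0.1] op 1.0
t 13.3167 n -0.0604 e 0.082 z 0.0383 yaw err deg 0.0 tilt [-0.009  0.   ] cf [-9.6  1.3  8.3] op 1.0
```

It is flush at the same position, n = -0.0604. I'll retreat and do the final check.

```bash
python3 -m inch '1 -.012 0 0 0 0 0;1 -.015 0 0 0 0 0;1 -.012 0 0 0 0 0;1 0 0 -.03 0 0 0;1 0 0 -.04 0 0 0;1 0 0 -.04 0 0 0;1 0 0 -.03 0 0 0;1 0 .038 0 0 0 0;1 0 .038 0 0 0 0;1 0 .038 0 0 0 0;1 0 .038 0 0 0 0;1 0 .038 0 0 0 0;1 0 .038 0 0 0 0;1 0 .038 0 0 0 0;1 0 .038 0 0 0 0;1 0 .038 0 0 0 0;1 0 0 0 0 0 0;1 0 0 0 0 0 0' >/dev/null; python3 - <<'E'
from h import *
st();p,d=snapshot('top');p2,_=snapshot('scene')
a=cv2.resize(p[115:240,140:300],(512,400),interpolation=2);b=cv2.resize(p2[160:260,150:220],(280,400),interpolation=2)
cv2.imwrite('pics/g.png',np.hstack([a,b])[:,:,::-1])
E
```

```text
t 14.8167 n -0.096 e -0.2639 z 0.1787 yaw err deg -0.47 tilt [ 0.    -0.002] cf [ 0.4  1.5 -0. ] op 1.0
```

View pics/g.png

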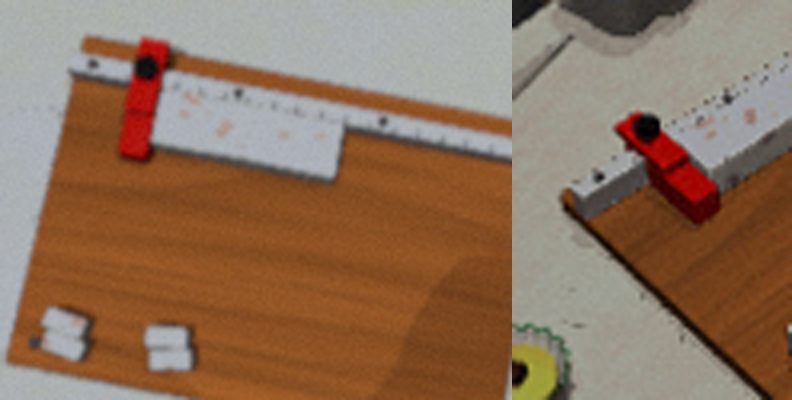

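The final picture shows the bar flush along the fence and touching the stop at about (150,125). The cut pieces are unmoved and the arm is clear.

```bash
python3 -m inch '1 0 0 0 0 0 0;1 0 0 0 0 0 0' >/dev/null; python3 -c "
from plant import r
print(r.finish_job())"
```

```text
the job is handed in; nothing more can be done
None
```

The bar lies flush along the fence with its left end against the red stop, pushed only with the fingers; the cut pieces are where they were, and the job was handed in at about 15 s of the 42 s allowed.

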